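# Brush out the empty spice jar and show its base to the tablet camera

### The job

Before the empty spice jar is refilled, brush it out where it stands on the crumb tray: push the bottle brush down to the floor of the jar three times, drawing it up to about the jar's mouth between strokes, then put the brush back in its stand, fully seated and upright. Then pick up the jar and present it to the tablet's camera so that it can look in through the glass base: base squarely facing the lens, centred straight out from it, about 13 cm away. Finish while still holding the jar there in the air, quite still, and leave everything else as it stands, the tablet included.

Things in the scene. Friction and masses are not known exactly. Their poses are not given: they have to be found in the camera images.
- jar_center (a point): empty, open, straight-sided clear glass spice jar with a white paper band and a thin green line round it: outside 54 mm across, 95 mm tall, inside 46 mm across, about 160 g. It stands loose and upright on the round steel crumb tray. This point is on its axis half-way up (47.5 mm above its underside); z runs along the jar's axis towards the open mouth.
- jar_base (a point): centre of the jar's flat underside; z along the jar's axis towards the mouth
- jar_floor (a point): centre of the floor inside the jar, 6 mm above its underside and 89 mm below its rim; z as above
- brush_grip (a point): blue round handle of the bottle brush, 20 mm across: the point to grip, on its axis 37 mm below the handle's top and 41 mm above the black collar. The brush stands upright, head down, in its white stand; z runs along the brush from tip to handle. The whole brush is 187 mm long and weighs 70 g; white bristle head 39 mm across (soft bristles on a stiff core 22 mm across) over the lowest 75 mm.
- brush_tip (a point): free end of the bristle head, on the brush's axis 150 mm below the grip point; z as above
- brush_collar (a point): underside of the brush's black rubber collar (a disc 56 mm across), on the axis, 104 mm above the tip and 46 mm below the grip point; a tapered plug 6 mm deep below it (41 mm across at the collar, 28 mm at its lower end) centres it in the stand
- stand_rim (a point): centre of the mouth of the white ceramic brush stand, which is fixed: an upright tube 112 mm tall, 57 mm outside, 45 mm inside. With the brush put away the collar's underside lies on this rim and the brush hangs upright, 8 mm clear of the table.
- tray: round stainless crumb tray, fixed, 142 mm across with a rim 10 mm high; origin at the centre of its underside; the jar stands on its floor, 5 mm above the table
- tablet_lens (a point): lens of the front camera of the tablet (205 x 126 mm, on a fixed stand, screen leaning back and facing the robot's side), in the middle of the screen's upper border. z points straight out of the screen (the way the camera looks, up and towards the robot's side, leaning 20 to 37 degrees from vertical), x up along the screen, y along its upper edge. The screen's hinge is stiff and stays as it is.
- infuser: stainless tea infuser ball on its saucer, 56 mm across, 61 mm tall, in the middle of the lazy Susan; origin at the centre of its underside
- timer: egg-shaped kitchen timer, white below and yellow above, 60 mm across, 69 mm tall; origin at the centre of its underside
- garlic_base: round white ceramic garlic press base, 84 mm across, 35 mm tall; origin at the centre of its underside
- loose_cap: green twist cap of the empty jar, lying on the table, 57 mm across, 18 mm tall; origin at the centre of its underside
- jar_paprika: closed spice jar with red filling and green twist cap, on the wooden lazy Susan (turntable 210 mm across, top 24 mm above the table, turns easily), 57 mm across, 102 mm tall; origin at the centre of its underside
- jar_turmeric: closed spice jar with yellow filling and green twist cap, on the wooden lazy Susan (turntable 210 mm across, top 24 mm above the table, turns easily), 57 mm across, 102 mm tall; origin at the centre of its underside
- jar_pepper: closed spice jar with black filling and green twist cap, on the wooden lazy Susan (turntable 210 mm across, top 24 mm above the table, turns easily), 57 mm across, 102 mm tall; origin at the centre of its underside
- jar_oregano: closed spice jar with olive green filling and green twist cap, on the wooden lazy Susan (turntable 210 mm across, top 24 mm above the table, turns easily), 57 mm across, 102 mm tall; origin at the centre of its underside

How it is judged (in metres and radians):
On the way, in this order (a step that is already met when the one before it is completed fails the run):
1. brush down at the jar's floor: first stroke (z of brush_tip in the frame of jar_floor between -0.005 and 0.012 m and horizontal distance between brush_tip and jar_floor below 0.02 m and angle between jar_center's own z axis and vertical below 0.15 rad and horizontal distance between jar_base and tray below 0.05 m and height (world z) of jar_base below 0.015 m), for 0.05 s.
2. brush drawn up (z of brush_tip in the frame of jar_floor between 0.04 and 0.1 m and horizontal distance between brush_tip and jar_floor below 0.02 m and angle between jar_center's own z axis and vertical below 0.15 rad and horizontal distance between jar_base and tray below 0.05 m and height (world z) of jar_base below 0.015 m), for 0.05 s.
3. brush down at the floor: second stroke (all of step 1), for 0.05 s.
4. brush drawn up again (all of step 2), for 0.05 s.
5. brush down at the floor: third stroke (all of step 3), for 0.05 s.
6. brush back in its stand, seated, upright and let go (distance between brush_collar and stand_rim below 0.008 m and angle between brush_grip's own z axis and vertical below 0.1 rad and contact force between the fingers and brush below 0.1 N), for 0.2 s.
At the end, for the whole second after the job is handed in: Jar held still, touching only the fingers; its underside's centre within 20 mm each way of the line straight out from the lens, 100 to 160 mm off; its axis within 0.2 rad of that line, base towards the lens. Brush let go, collar within 8 mm of the stand's rim, upright within 0.1 rad (all of step 6 and x of jar_base in the frame of tablet_lens between -0.02 and 0.02 m and y of jar_base in the frame of tablet_lens between -0.02 and 0.02 m and z of jar_base in the frame of tablet_lens between 0.1 and 0.16 m and z of jar_center in the frame of tablet_lens above 0.137 m and angle between the z axis of jar_center and the z axis of tablet_lens, either way round below 0.2 rad and contact force between the fingers and jar above 1 N and linear speed of jar below 0.02 m/s and angular speed of jar below 0.15 rad/s and contact force between jar and tablet_stand below 0.05 N and contact force between jar and tray below 0.05 N and height (world z) of jar_base above 0.1 m); the arm keeps its last pose, push and grip.
It fails at once if a bystander is shifted by more than 25 mm (distance of any of jar_paprika, jar_turmeric, jar_pepper, jar_oregano, infuser, timer, garlic_base, loose_cap from where it was at the start of the episode above 0.025 m).
It fails at once if the tablet is pushed by more than 10 mm (distance of tablet_lens from where it was at the start of the episode above 0.01 m).
It fails at once if the jar is knocked over (angle between jar_center's own z axis and vertical above 1.2 rad).
It also fails if it takes over 72 s, if anything falls off the work surface, if the arm or the gripper's body presses on something with over 40 N, if the wrist force passes 120 N, or if a joint passes its speed limit or range.

### The arm

A 6-joint arm with a two-finger parallel gripper is mounted at the origin on the work surface. World frame = base frame: x ahead of the robot, y to its left, z up, the work surface at z = 0. Lengths are in mm, angles in rad, forces in N, time in s.
With the tool pointing down it reaches from about 325 to 875 mm from the base axis. Payload 4.4 kg.
Tool frame: the origin (TCP) lies on the centre line of the jaws, within the pads' length; the fingertips stand ahead of it and the grasp point (between the pads) lies 6 mm ahead of it (ctrl.tcp_to_tips is the z of the fingertips in the tool frame, in mm); z points along the fingers, y is the line along which they close (so a half turn about z gives the same grasp; the last joint's range is limited). The gripper opens to 85 mm and grips with 20 to 120 N. Pads are 22 mm wide; open, the fingers measure 114 mm over their backs; the gripper's body (76 mm by 85 mm) begins 54 mm behind the grasp point. The pads swing forward as they close: fully open they stand 13 mm farther back than shut.
Start: joints at [1, 0.207, 1.542, -0, 1.393, -0.15], TCP at [234.367, 525.071, 256.282] pointing down, gripper open.
Joint ranges: [-2.73, 2.73], [-0.86, 2.22], [0.23, 2.46], [-1.11, 4.25], [0.08, 2.63], [-2.82, 2.82]. Speed limits (rad/s): [2.79, 2.79, 3.14, 3.14, 3.14, 3.14].

### API

Orientations are given as a 3x3 rotation matrix whose columns are the frame's x, y, z axes.
In Python, from plant import ctrl, sensors, optics gives the robot as it stands. Calls block until the motion is done:
- ctrl.move_ptp(position, orientation): joint-space move of the TCP to a pose.
- ctrl.move_l(position, rot=None, vel=150, threshold=None): straight line of the TCP; rot=None keeps the orientation; vel is the mean speed in mm/s. With threshold (N) it stops when the force on the tool has changed by that much, and returns True; else False.
- ctrl.set_joints(angles): joint-space move.
- ctrl.gripper_to(opening, force=None): finger opening in mm; force is the grip in N (None keeps the last); returns when the fingers have stopped.
- ctrl.hold(seconds).
- ctrl.solve_ik(position, orientation): joint angles nearest the present ones, or None.
- sensors.read_state(): the state.
- optics.grab_frame(name): name is "scene" or "top" or "wrist"; returns (picture, depth): 384x512x3 uint8, red, green, blue; 384x512 float32, mm along the optical axis (not along the pixel's ray), 0 where there is no reading.
- optics.camera_params(name): a dict with "mtx" (3x3 intrinsics, pixels), "k1" (the pictures are not rectified: a ray, as slopes to the right and down, at radius r is drawn at 1 + k1 r^2 times it, then the intrinsics apply), "R" (3x3) and "t" (3): a world point X has camera coordinates R X + t; the wrist camera has in their place "T_tool_cam" (4x4, takes a point from camera to tool coordinates, whose origin is the TCP and whose axes are the flange's). Camera axes: x right, y down, z forward; pixel columns grow to the right and rows downward; lengths in mm; the calibration is good to about 2 mm. A picture is of the moment at which its call begins: read the wrist's pose just before it. camera_params takes no time and is no camera call.
A pose or a line that the arm cannot do raises ctrl.MotionError and nothing moves.
- ctrl.finish_job(): hands the job in; it is judged then, once.
The state is a dict: "t": time; "q": joint angles; "qvel": joint speeds; "tau": joint torques, N m; "eef_pos": TCP position; "eef_rot": TCP orientation; "force": force on the tool from outside, world axes, zero at the start; "wrist_torque": the same for the moment, N m; "grip_width": finger opening in mm; "grasp_force": force on a finger pad.
Only numpy, scipy, OpenCV 4.12 (cv2) and the standard library are available. Lean on these libraries where they do the work, as an engineer would, in place of code of your own. Each camera call takes 0.05 s, during which the arm holds its last target. There are 200 camera calls.

## Working session

There is one attempt and no reset: what is moved stays moved. The work goes in short steps, each a Python script; the robot and the scene stay as the last script left them, time stands still between calls to the robot, and variables do not carry over. Pictures are saved under pics/ and viewed, at most 10 in all, crops included, and the job is handed in when it is done.

```bash
ls; mkdir -p pics
cat > h.py <<'E'
import numpy as np, cv2
from plant import ctrl, sensors, optics
def grab(n):
    st=sensors.read_state(); im,d=optics.grab_frame(n); p=optics.camera_params(n)
    if n=='wrist':
        T=np.array(p['T_tool_cam']); R=st['eef_rot']@T[:3,:3]; c=np.array(st['eef_pos'])+st['eef_rot']@T[:3,3]
    else:
        R=np.array(p['R']).T; c=-R@np.array(p['t'])
    return im,d,(np.array(p['mtx']),p['k1'],R,c)
def rays(uv,cam):
    K,k1,R,c=cam; uv=np.asarray(uv,float).reshape(-1,2)
    n=cv2.undistortPoints(uv.reshape(-1,1,2),K,np.array([k1,0,0,0,0.])).reshape(-1,2)
    return np.c_[n,np.ones(len(n))]
def onplane(uv,cam,z):
    r=rays(uv,cam)@cam[2].T; c=cam[3]; return c+r*((z-c[2])/r[:,2])[:,None]
def cloud(d,cam):
    h,w=d.shape; v,u=np.mgrid[:h,:w]; uv=np.c_[u.ravel(),v.ravel()]
    P=(rays(uv,cam)*d.reshape(-1,1))@cam[2].T+cam[3]; P[d.ravel()<=0]=np.nan
    return P.reshape(h,w,3)
def save(n,im): cv2.imwrite('pics/'+n,im[...,::-1])
def proj(X,cam):
    K,k1,R,c=cam; X=np.asarray(X,float).reshape(-1,3)
    return cv2.projectPoints(((X-c)@R).reshape(-1,1,3),np.zeros(3),np.zeros(3),K,np.array([k1,0,0,0,0.]))[0].reshape(-1,2)
E
python3 - <<'E'
from h import *
for n in('scene','top'):
    im,d,cam=grab(n); save(n+'0.png',im); np.savez(n+'0.npz',im=im,d=d); print(n,cam[3],cam[2][:,2],cam[0],cam[1])
print(sensors.read_state()['eef_rot'],ctrl.tcp_to_tips,optics.camera_params('wrist'))
E
```

```text
pics
scene [1256.02975905 -137.40820238  793.90966194] [-0.71864239  0.09598123 -0.68872398] [[426.75966206   0.         251.08580761]
 [  0.         426.75966206 180.44217447]
 [  0.           0.           1.        ]] -0.1136150325937408
top [409.50364922 -28.99623418 984.29565193] [ 0.18065972 -0.01445658 -0.98343941] [[372.17844924   0.         256.96704222]
 [  0.         372.17844924 190.63944861]
 [  0.           0.           1.        ]] -0.08035642956897737
[[-9.13169889e-01  4.07577580e-01 -1.12728835e-03]
 [ 4.07579021e-01  9.13168237e-01 -1.76415113e-03]
 [ 3.10375471e-04 -2.07042877e-03 -9.99997808e-01]] 25.0 {'mtx': array([[309.5073343 ,   0.        , 252.51590968],
       [  0.        , 309.5073343 , 193.3376569 ],
       [  0.        ,   0.        ,   1.        ]]), 'k1': -0.03551144599412982, 'T_tool_cam': array([[-6.26669332e-05, -9.56823079e-01, -2.90670933e-01,
         7.47174027e+01],
       [ 9.99999818e-01, -2.34581930e-04,  5.56596704e-04,
         3.90854873e-01],
       [-6.00750721e-04, -2.90670845e-01,  9.56822919e-01,
        -1.17779727e+02],
       [ 0.00000000e+00,  0.00000000e+00,  0.00000000e+00,
         1.00000000e+00]])}
```

View pics/scene0.png

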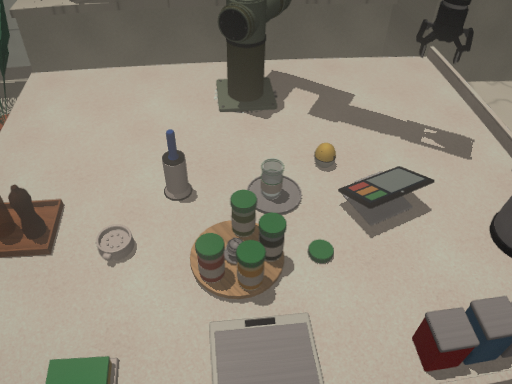

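View pics/top0.png

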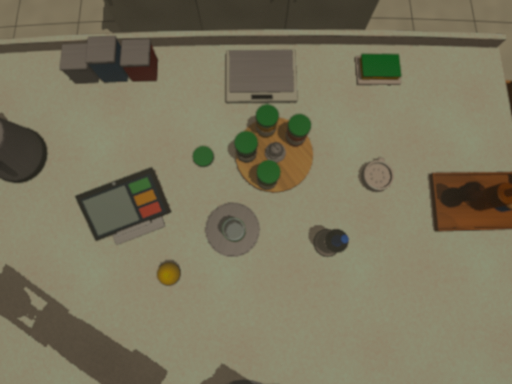

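The scene view shows the brush in its stand (172,165), jar on tray (272,180) and tablet (387,185). The top view shows the handle top at (341,239), the jar at (232,229) and the tablet centred near (123,204).

Run:
```python
from h import *
D={}
for n in('scene','top'):
    im,d,cam=grab(n); P=cloud(d,cam); D[n]=(im,d,cam,P)
    hsv=cv2.cvtColor(im,cv2.COLOR_RGB2HSV); 
    m=(hsv[...,0]>105)&(hsv[...,0]<130)&(hsv[...,1]>90)&(hsv[...,2]>50)
    box={'scene':(155,190,120,160),'top':(320,355,225,255)}[n]
    mm=np.zeros_like(m); mm[box[2]:box[3],box[0]:box[1]]=m[box[2]:box[3],box[0]:box[1]]
    Q=P[mm]; v,u=np.nonzero(mm); print(n,'blue',mm.sum(),'u',u.min(),u.max(),'v',v.min(),v.max(),np.nanmedian(Q,0),np.nanmax(Q,0),np.nanmin(Q,0))
    # table height check
    print('table z', np.nanmedian(P[300:330,130:180,2]) if n=='scene' else np.nanmedian(P[300:340,300:400,2]))
    # tablet
    b={'scene':(330,440,160,215),'top':(70,178,160,245)}[n]
    S=P[b[2]:b[3],b[0]:b[1]]; t=S[...,2]>45
    ys,xs=np.nonzero(t); nl,lab,st,ce=cv2.connectedComponentsWithStats(t.astype(np.uint8))
    k=1+np.argmax(st[1:,4]); t=lab==k; Q=S[t]
    for _ in range(4):
        c=Q.mean(0); nn=np.linalg.svd(Q-c,full_matrices=False)[2][2]; nn*=np.sign(nn[2]); e=(Q-c)@nn; Q=Q[abs(e)<4]
    T=S[t]; T=T[abs((T-c)@nn)<5]
    print(n,'tablet n',nn,'lean',np.degrees(np.arccos(nn[2])),'rms',e.std(),len(T))
    # in-plane rect
    xa=np.array([0,0,1.])-nn*nn[2]; xa/=np.linalg.norm(xa); ya=np.cross(nn,xa)
    uv=np.c_[(T-c)@xa,(T-c)@ya].astype(np.float32); (cx,cy),(w,h),a=cv2.minAreaRect(uv)
    print('rect',cx,cy,w,h,a); C=cv2.boxPoints(((cx,cy),(w,h),a)); print(np.round(c+C[:,:1]*xa+C[:,1:]*ya,1))
    # jar
    b={'scene':(258,290,155,205),'top':(215,252,210,248)}[n]
    S=P[b[2]:b[3],b[0]:b[1]].reshape(-1,3); 
    for lo,hi in((3,8),(20,50),(50,90),(90,105)):
        Q=S[(S[:,2]>lo)&(S[:,2]<hi)]
        if len(Q): print('jar z',lo,hi,len(Q),Q.mean(0).round(1),Q.min(0).round(1),Q.max(0).round(1))
    # stand/collar
    b={'scene':(150,200,125,200),'top':(305,360,220,260)}[n]
    S=P[b[2]:b[3],b[0]:b[1]].reshape(-1,3)
    for lo,hi in((20,105),(112,125),(130,200)):
        Q=S[(S[:,2]>lo)&(S[:,2]<hi)]
        if len(Q): print('brush z',lo,hi,len(Q),Q.mean(0).round(1),Q.min(0).round(1),Q.max(0).round(1))
for n,b in(('scene',(320,450,150,230)),('top',(60,190,150,260))):
    im=D[n][0][b[2]:b[3],b[0]:b[1]]; im=cv2.resize(im,(480,int(480*im.shape[0]/im.shape[1])),interpolation=cv2.INTER_CUBIC)
    D[n+'c']=im
a,b=D['scenec'],D['topc']; H=max(a.shape[0],b.shape[0]); o=np.zeros((H,960,3),np.uint8); o[:a.shape[0],:480]=a; o[:b.shape[0],480:]=b
save('tab.png',cv2.resize(o,(800,int(H*800/960))))
```

```text
scene blue 17 u 167 172 v 130 133 [ 450.05253052 -224.26888704  195.22443836] [ 456.09506112 -217.40505433  196.88784107] [ 443.12122661 -229.40245419  192.19385835]
table z 0.635217516872558
scene tablet n [-0.34053918 -0.13103953  0.93105408] lean 21.400271989331227 rms 1.1618630017451894 2040
rect -8.365615844726562 6.431205749511719 208.1479034423828 135.70558166503906 89.90009307861328
[[524.4 172.3  47.4]
 [642.4 217.4  97. ]
 [567.9 411.8  97.1]
 [449.9 366.6  47.6]]
jar z 3 8 438 [485.7  30.8   5.6] [327.9 -19.3   3. ] [530.1  85.1   7.9]
jar z 20 50 173 [502.6  14.5  35.5] [481.7  -9.   20.1] [511.   45.   49.8]
jar z 50 90 376 [488.8  17.1  71.8] [453.5  -8.9  50. ] [510.5  46.   89.9]
jar z 90 105 200 [484.7  18.3  97.1] [454.9  -8.9  90. ] [511.2  46.1 103.9]
brush z 20 105 567 [ 470.1 -220.9   63.5] [ 443.5 -251.5   20.3] [ 479.4 -194.6  104.8]
brush z 112 125 242 [ 455.2 -222.7  117.6] [ 422.9 -250.7  112.1] [ 476.  -196.4  125. ]
brush z 130 200 213 [ 453.7 -222.8  167.5] [ 438.4 -233.4  130.4] [ 461.2 -213.5  196.9]
top blue 44 u 341 347 v 235 242 [ 447.26945501 -223.
[... 287 characters left out ...]
95343017578 133.63345336914062 89.82060241699219
[[522.9 173.   46.4]
 [639.3 216.3  95.9]
 [567.3 409.6  96.1]
 [450.9 366.4  46.6]]
jar z 3 8 820 [489.9  22.2   5.3] [440.3 -26.6   3. ] [539.   68.9   8. ]
jar z 20 50 40 [485.8  20.   35.7] [454.3  -8.2  21.5] [504.5  38.3  49.9]
jar z 50 90 63 [483.2  16.3  68.7] [453.8  -9.3  50.2] [504.5  38.4  90. ]
jar z 90 105 141 [482.8  17.7  98.7] [454.5  -9.5  90.2] [509.5  43.  104.1]
brush z 20 105 139 [ 443.  -202.1   63.9] [ 419.7 -223.8   20.1] [ 474.6 -195.5  104.7]
brush z 112 125 331 [ 446.9 -220.1  117.1] [ 421.  -252.2  112.1] [ 474.7 -196.2  124.7]
brush z 130 200 121 [ 447.1 -221.   178.5] [ 438.  -232.9  131.1] [ 457.2 -214.7  196.6]
```

View pics/tab.png

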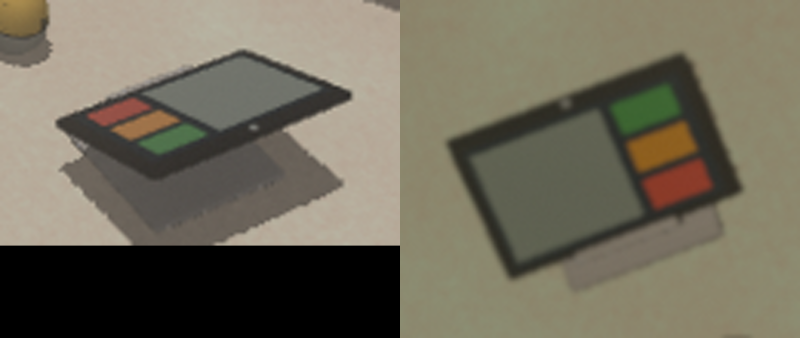

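Tablet crops: the lens dot is at scene ≈(402.6,191.3) and top ≈(113.9,183.5), on the high far edge. Next, close wrist views on the way over to the brush.

```bash
cat >> h.py <<'E'
def down(deg):
    a=np.radians(deg); c,s=np.cos(a),np.sin(a); return np.array([[c,s,0],[s,-c,0],[0,0,-1.]])
E
python3 - <<'E'
from h import *
from scipy.optimize import least_squares
def circ(Q,r):
    f=lambda p: np.hypot(Q[:,0]-p[0],Q[:,1]-p[1])-r
    s=least_squares(f,Q[:,:2].mean(0),loss='soft_l1',f_scale=1.); return s.x.round(1),round(float(np.median(abs(f(s.x)))),2),len(Q)
n=np.array([-.344,-.1305,.93]); n/=np.linalg.norm(n); p0=np.array([640.8,217,96.5])
for cn,uv in(('scene',(402.6,191.3)),('top',(113.9,183.5))):
    cam=grab(cn)[2]; r=rays([uv],cam)[0]@cam[2].T; c=cam[3]; print(cn,'lens',c+r*((p0-c)@n)/(r@n))
for nm,pos,yaw in(('L',(520,280,330),150),('J',(483,18,300),95),('B',(447.5,-224,300),65)):
    ctrl.move_ptp(np.array(pos,float),down(yaw)); ctrl.hold(.2)
    im,d,cam=grab('wrist'); save('w%s.png'%nm,im); P=cloud(d,cam); np.savez('w%s.npz'%nm,im=im,P=P,K=cam[0],k1=cam[1],R=cam[2],c=cam[3])
    print(nm,sensors.read_state()['q'].round(2),sensors.read_state()['t'],'cam',cam[3])
    Q=P.reshape(-1,3)
    if nm!='L':
        Q=Q[np.hypot(Q[:,0]-pos[0],Q[:,1]-pos[1])<40]
        for lo,hi in((8,40),(40,90),(94,98),(98,102),(112,116),(116,122),(125,185),(190,200)):
            S=Q[(Q[:,2]>lo)&(Q[:,2]<hi)]
            if len(S)>20: print(lo,hi,circ(S,27 if nm=='J' else 28 if hi<130 else 10),S.min(0).round(1),S.max(0).round(1))
E
python3 - <<'E'
import cv2,numpy as np
a=[cv2.imread('pics/w%s.png'%k) for k in 'LJB']
cv2.imwrite('pics/w3.png',cv2.resize(np.vstack([np.hstack(a[:2]),np.hstack([a[2],a[2]*0])]),(800,600)))
E
```

```text
scene lens [597.4695459  314.15640909  94.10562922]
top lens [596.7291245  309.83400589  93.22522215]
L [ 0.35  0.19  1.41  0.    1.54 -0.7 ] 1.975 cam [454.6413038  318.57642514 447.52723145]
J [-0.14 -0.02  1.7   0.    1.46 -0.23] 3.2667 cam [476.46145933  93.53140417 417.98791188]
8 40 (array([479.5,  28.6]), 5.89, 846) [454.6  -5.5   8.3] [503.7  45.6  39.9]
40 90 (array([480. ,  21.8]), 1.53, 753) [453.1  -5.8  40. ] [507.   45.6  90. ]
94 98 (array([480.1,  18.5]), 1.1, 183) [452.6 -10.4  94.1] [507.8  45.6  97.9]
98 102 (array([480.1,  17.7]), 2.31, 549) [454.   -8.7  98. ] [506.6  44.5 101.9]
B [-0.63  0.01  1.66  0.    1.46 -0.2 ] 4.4833 cam [ 478.90207038 -154.75881758  417.86496045]
8 40 (array([ 448.2, -221.7]), 1.49, 347) [ 417.2 -240.     8. ] [ 479.9 -190.3   39.7]
40 90 (array([ 447.5, -223.4]), 0.09, 229) [ 429.  -223.3   40.2] [ 475.8 -195.3   89.8]
94 98 (array([ 447.5, -223.4]), 0.13, 24) [ 429.7 -222.6   94. ] [ 475.7 -195.4   97.8]
98 102 (array([ 447.5, -223.4]), 0.09, 24) [ 428.5 -218.1   98.3] [ 475.1 -195.4  101.9]
112 116 (array([ 446.7, -224.4]), 1.02, 106) [ 420. -251.  112.] [ 475.1 -195.6  116. ]
116 122 (array([ 443.3, -232.2]), 5.24, 1470) [ 419.2 -250.7  116. ] [ 474.4 -196.3  121.9]
125 185 (array([ 446.9, -224.1]), 0.14, 397) [ 436.1 -227.7  125. ] [ 457.8 -212.9  184.8]
190 200 (array([ 444.7, -227.9]), 2.86, 445) [ 437.7 -232.5  190. ] [ 456.3 -214.4  196.7]
```

View pics/w3.png

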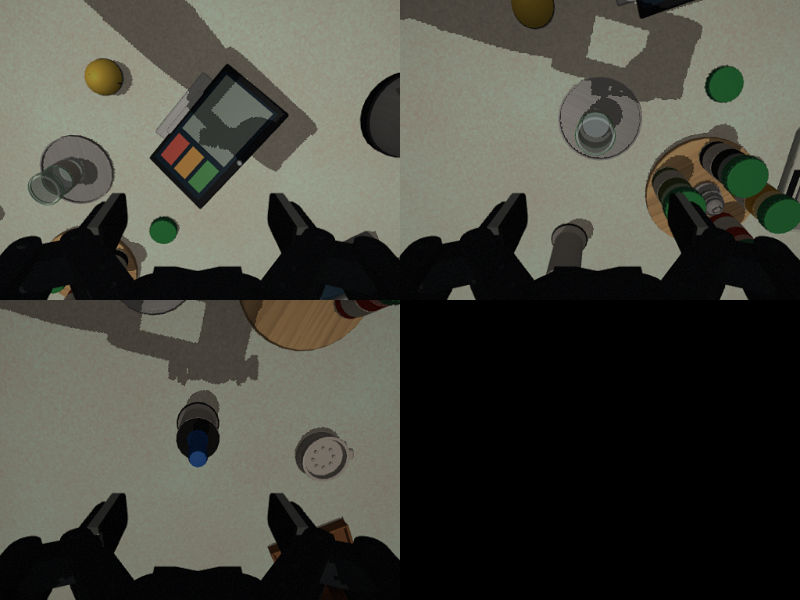

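The wrist views show the lens at full-frame (306,207), jar mouth near (250,170) and brush top (254,203). The fits agree to about 2 mm: jar at (481,18), brush at (447.2,-223.8). Gripping the brush now.

Run:
```python
from h import *
z=np.load('wL.npz'); P=z['P']; cam=(z['K'],float(z['k1']),z['R'],z['c'])
Q=P[60:300,180:400].reshape(-1,3); Q=Q[(Q[:,2]>45)&(Q[:,2]<105)]; Q=Q[(Q[:,0]>445)&(Q[:,1]>165)]
for _ in range(6):
    c=Q.mean(0); n=np.linalg.svd(Q-c,full_matrices=False)[2][2]; n*=np.sign(n[2]); Q=Q[abs((Q-c)@n)<4]
r=rays([(306,207)],cam)[0]@cam[2].T; print('n',n,'lens',cam[3]+r*((c-cam[3])@n)/(r@n),len(Q))
R=down(65); b=np.array([447.2,-223.8,0])
ctrl.move_l(b+[0,0,164],R,vel=120); ctrl.gripper_to(15,60); s=sensors.read_state(); print(s['grip_width'],s['grasp_force'],s['force'],s['t'])
ctrl.move_l(b+[0,0,290],R,vel=120); ctrl.hold(.2); s=sensors.read_state(); print(s['grip_width'],s['grasp_force'],s['force'])
ctrl.move_l([481,18,290],R,vel=150); ctrl.hold(.3)
s=sensors.read_state(); print(s['eef_pos'],s['eef_rot'][:,2],s['t'])
o=[]
for k in('scene','top'):
    im,d,cam=grab(k); P=cloud(d,cam); Q=P.reshape(-1,3); Q=Q[(np.hypot(Q[:,0]-481,Q[:,1]-18)<60)&(Q[:,2]>105)&(Q[:,2]<265)]
    for lo in range(110,265,10):
        S=Q[(Q[:,2]>=lo)&(Q[:,2]<lo+10)]
        if len(S)>5: print(k,lo,len(S),S.min(0).round(1),S.max(0).round(1))
    print(k,'pred tip/jar px',proj([[481,18,134],[481,18,100]],cam).round(1))
    u,v=proj([[481,18,134]],cam)[0].astype(int); o.append(cv2.resize(im[max(v-60,0):v+60,u-65:u+65],(400,369)))
save('over.png',np.hstack(o))
```

```text
n [-0.34750407 -0.12830343  0.92885906] lens [595.21029156 312.74879585  93.18986776] 16382
18.619986623328117 58.43012273311615 [0.96070306 0.40769198 0.49182956] 6.3917
18.822151399530163 58.51710766553879 [ 0.48721142 -0.34096718 -0.42293412]
[481.01177217  17.68576686 290.00928301] [ 5.06534315e-06 -1.80512569e-05 -1.00000000e+00] 9.8667
scene 130 9 [489.1   6.5 137.2] [495.5  30.1 140. ]
scene 140 33 [ 4.822e+02 -3.000e-01  1.410e+02] [500.7  34.5 149.7]
scene 150 60 [476.9  -0.  150.5] [503.1  37.4 160. ]
scene 160 48 [483.1   0.9 160.1] [501.6  36.2 169.7]
scene 170 57 [484.2   0.6 170. ] [502.   35.1 179.5]
scene 180 63 [480.4   0.  180.4] [501.4  37.9 190. ]
scene 190 46 [480.2  -0.  190.9] [502.4  36.5 199.9]
scene 200 150 [ 4.613e+02 -2.000e-01  2.000e+02] [502.4  37.5 209.9]
scene 210 22 [474.9  11.6 210. ] [498.5  32.3 217.9]
scene 240 237 [456.8  -9.  240.1] [510.   43.7 250. ]
scene 250 37 [478.6   8.8 250.3] [494.6  26.8 259.7]
scene pred tip/jar px [[273.1 154.1]
 [272.4 164.7]]
top 240 14 [455.1   1.3 241.1] [461.   17.2 243.8]
top pred tip/jar px [[231.6 227.5]
 [232.4 228.7]]
```

View pics/over.png

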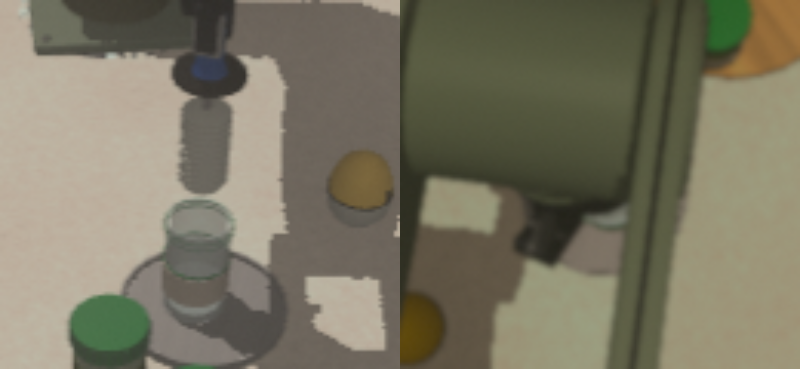

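The brush hangs straight, and its scene extents (y −0.2..37) match those of the jar (−9..46). Both centre on y≈18, so I'll stroke now.

Run:
```python
from h import *
R=down(65)
for i in range(3):
    hit=ctrl.move_l([481.5,18,171],R,vel=90,threshold=20); ctrl.hold(.15); s=sensors.read_state(); print(i,hit,s['eef_pos'].round(1),s['force'].round(1),s['grip_width'].round(2),s['t'])
    if hit: break
    ctrl.move_l([481.5,18,236],R,vel=90); ctrl.hold(.15); s=sensors.read_state(); print(s['force'].round(1))
    if i==0:
        im,d,cam=grab('scene'); save('s1.png',cv2.resize(im[100:230,200:360],(640,520)))
```

```text
Traceback (most recent call last):
AttributeError: 'float' object has no attribute 'round'
```

Run:
```python
from h import *
R=down(65)
s=sensors.read_state(); print(s['eef_pos'],s['force'],s['grip_width'],s['t'])
if s['eef_pos'][2]<173:
  ctrl.hold(.1)
  for i in range(3):
    if i:
        hit=ctrl.move_l([481.5,18,171],R,vel=90,threshold=20); ctrl.hold(.15); s=sensors.read_state(); print(i,hit,s['eef_pos'],s['force'],s['grip_width'],s['t'])
        if hit: break
        if i==2: break
    ctrl.move_l([481.5,18,236],R,vel=90); ctrl.hold(.15); s=sensors.read_state(); print(s['force'])
  im,d,cam=grab('scene'); save('s1.png',cv2.resize(im[100:230,200:360],(640,520)))
```

```text
[481.91914952  17.9482305  171.59763174] [-0.42441689  0.39610513 -1.60270116] 18.692233823828403 11.5917
[-0.48668446  0.83717111 -1.15691453]
1 False [482.16845316  17.91043138 171.8578999 ] [-0.08340186  0.01727434 -0.83685074] 18.497490251797956 13.7417
[ 0.0115218   0.34432305 -0.4847649 ]
2 False [482.17647006  17.90422451 171.88234164] [ 0.18585251  0.12771128 -0.27036212] 18.583108410497868 15.7917
```

View pics/s1.png

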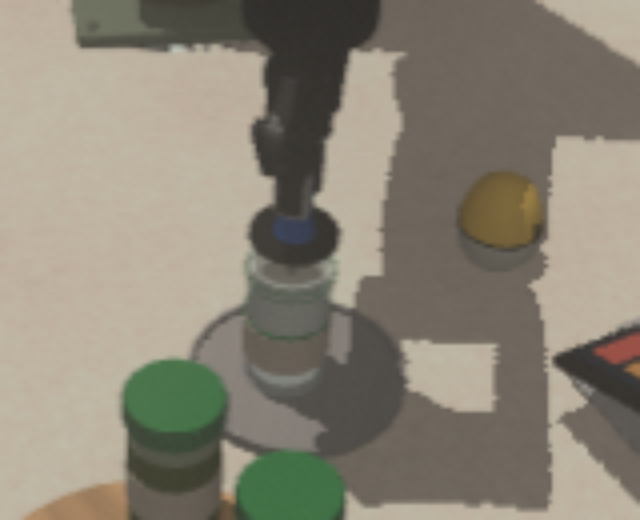

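The brush is in the jar with its collar just above the mouth, and the jar is upright on the tray. I'll check the collar height by depth, then take the brush back to its stand.

Run:
```python
from h import *
R=down(65); b=np.array([447.2,-223.8,0])
im,d,cam=grab('scene'); Q=cloud(d,cam).reshape(-1,3); Q=Q[(np.hypot(Q[:,0]-482,Q[:,1]-18)<32)&(Q[:,2]>103)&(Q[:,2]<140)]
print('collar z',np.histogram(Q[:,2],np.arange(103,140,2)), Q.min(0),Q.max(0))
ctrl.hold(.1)
ctrl.move_l([481.5,18,295],R,vel=130)
ctrl.move_l(b+[0,0,295],R,vel=150); ctrl.hold(.2)
s=sensors.read_state(); print(s['eef_pos'],s['force'],s['t'])
ctrl.move_l(b+[0,0,180],R,vel=120,threshold=15)
hit=ctrl.move_l(b+[0,0,163.5],R,vel=40,threshold=8); ctrl.hold(.2)
s=sensors.read_state(); print(hit,s['eef_pos'],s['force'],s['t'])
```

```text
collar z (array([ 3,  0,  0,  0,  0,  0,  0,  0,  4, 16, 68, 93, 24,  7, 14,  7,  8,
        4]), array([103, 105, 107, 109, 111, 113, 115, 117, 119, 121, 123, 125, 127,
       129, 131, 133, 135, 137, 139])) [458.83238409  -7.82173753 103.11734367] [513.20176855  46.84979157 139.86356916]
[ 447.32238881 -223.32224761  295.0302399 ] [ 0.66117281 -0.62439115 -1.1567868 ] 19.0667
True [ 447.22520796 -223.80622138  164.21334797] [-0.10213459 -0.37424198  5.87228419] 20.8
```

```bash
cat >> h.py <<'E'
N=np.array([-.346,-.129,.929]); N/=np.linalg.norm(N); LENS=np.array([596.4,312.2,93.4]); 
def pres(yaw,off=130):
    zt=-N; x=np.array([np.cos(np.radians(yaw)),np.sin(np.radians(yaw)),0]); x-=zt*(x@zt); x/=np.linalg.norm(x)
    return LENS+N*(off+68), np.c_[x,np.cross(zt,x),zt]
E
python3 - <<'E'
from h import *
R=down(65); b=np.array([447.2,-223.8,0])
ctrl.gripper_to(60); ctrl.hold(.3); s=sensors.read_state(); print(s['grip_width'],s['grasp_force'],s['force'])
ctrl.move_l(b+[0,0,300],R,vel=200); ctrl.hold(.1)
im,d,cam=grab('wrist'); Q=cloud(d,cam).reshape(-1,3); Q=Q[np.hypot(Q[:,0]-447,Q[:,1]+224)<40]
for lo,hi in((112,118),(118,124),(125,150),(160,185),(190,200)):
    S=Q[(Q[:,2]>lo)&(Q[:,2]<hi)]; print(lo,len(S),S.min(0).round(1),S.max(0).round(1))
for yaw in range(0,360,30):
    p,Rp=pres(yaw); q=ctrl.solve_ik(p,Rp); q2=ctrl.solve_ik(np.array([481,18,73.]),down(yaw))
    print(yaw,None if q is None else np.round(q,2),None if q2 is None else np.round(q2,2))
E
```

```text
59.93918741446378 0.0 [-0.567953   -0.24680885  0.20044918]
112 1362 [ 418.8 -250.3  112. ] [ 475.1 -195.7  118. ]
118 287 [ 421.3 -249.4  118. ] [ 471.9 -196.6  124. ]
125 157 [ 436.7 -228.   125.1] [ 457.3 -213.3  150. ]
160 174 [ 437.7 -225.6  160.1] [ 456.5 -213.8  184.7]
190 450 [ 437.3 -232.1  190.1] [ 456.4 -214.2  196.6]
0 [0.35 0.03 1.73 0.   1.   1.95] [-0.14  0.25  1.92 -0.    0.97  1.43]
30 [0.35 0.03 1.73 0.   1.   1.39] [-0.14  0.25  1.92 -0.    0.97  0.9 ]
60 [0.35 0.03 1.73 0.   1.   0.84] [-0.14  0.25  1.92 -0.    0.97  0.38]
90 [0.35 0.03 1.73 0.   1.   0.33] [-0.14  0.25  1.92 -0.    0.97 -0.14]
120 [ 0.35  0.03  1.73  0.    1.   -0.16] [-0.14  0.25  1.92 -0.    0.97 -0.67]
150 [ 0.35  0.03  1.73  0.    1.   -0.66] [-0.14  0.25  1.92 -0.    0.97 -1.19]
180 [ 0.35  0.03  1.73  0.    1.   -1.19] [-0.14  0.25  1.92 -0.    0.97 -1.71]
210 [ 0.35  0.03  1.73  0.    1.   -1.75] [-0.14  0.25  1.92 -0.    0.97 -2.24]
240 [ 0.35  0.03  1.73  0.    1.   -2.3 ] [-0.14  0.25  1.92 -0.    0.97 -2.76]
270 [ 0.35  0.03  1.73  0.    1.   -2.81] None
300 None [-0.14  0.25  1.92 -0.    0.97  2.48]
330 [0.35 0.03 1.73 0.   1.   2.48] [-0.14  0.25  1.92 -0.    0.97  1.95]
```

The brush is seated (collar and handle match the initial view). Now the jar.

Run:
```python
from h import *
R=down(90)
ctrl.move_ptp(np.array([480.5,18,280.]),R); ctrl.gripper_to(85); ctrl.hold(.15)
im,d,cam=grab('wrist'); Q=cloud(d,cam).reshape(-1,3); Q=Q[np.hypot(Q[:,0]-481,Q[:,1]-18)<40]
S=Q[(Q[:,2]>93)&(Q[:,2]<103)]; lo,hi=np.percentile(S,1,0),np.percentile(S,99,0); c=(lo+hi)/2; print(lo,hi,c)
p=np.array([481,18.]) if np.hypot(*(c[:2]-[481,18]))>6 else (c[:2]+[.5,0])
T=np.array([*p,73.])
ctrl.move_l(T+[0,0,60],R,vel=150); hit=ctrl.move_l(T,R,vel=80,threshold=10); s=sensors.read_state(); print(hit,s['eef_pos'],s['force'],s['t'])
if not hit:
    ctrl.gripper_to(45,45); s=sensors.read_state(); print(s['grip_width'],s['grasp_force'],s['force'],s['t'])
    ctrl.move_l(T+[0,0,30],R,vel=60); ctrl.hold(.2); s=sensors.read_state(); print(s['grip_width'],s['grasp_force'],s['force'],s['t'])
```

```text
[453.01684984  -8.18651848  93.41421893] [507.27812285  45.08752778 101.53155524] [480.14748634  18.45050465  97.47288709]
False [481.10963386  18.40181613  73.35589158] [-0.15106992  0.02510921 -0.68815614] 26.1333
53.30585763521313 47.19598475843668 [-1.74921753 -0.10140212  6.4958766 ] 26.5333
53.60311170843264 47.356250546872616 [ 0.14596454  0.53433742 -0.63314865] 27.3833
```

Run:
```python
from h import *
R=down(90)
ctrl.move_l([481,18.4,270],R,vel=150)
p,Rp=pres(90); 
ctrl.move_l(p+N*60,Rp,vel=130); ctrl.move_l(p,Rp,vel=60); ctrl.hold(.8)
s=sensors.read_state(); print(s['eef_pos'],p,np.degrees(np.arccos(-s['eef_rot'][:,2]@N)),s['grip_width'],s['grasp_force'],s['force'],s['t'])
o=[]
for k in('scene','top'):
    im,d,cam=grab(k); np.savez('f_%s.npz'%k,im=im,P=cloud(d,cam))
    B=LENS+N*130; A=LENS+N*225; x=Rp[:,0]; print(k,'base,mouth,lens px',proj([B,A,LENS],cam).round(1).tolist())
    u,v=proj([B],cam)[0].astype(int); v=max(v,75)
    for X,c in((B,(255,0,0)),(A,(0,255,0)),(LENS,(255,0,255))): cv2.circle(im,tuple(int(t) for t in proj([X],cam)[0]),1,c,-1)
    o.append(cv2.resize(im[v-75:v+75,u-75:u+75],(400,400)))
save('fin.png',np.hstack(o))
```

```text
[527.86615557 286.66751206 277.38786419] [527.87136978 286.65030839 277.39739155] 0.0016739607875626357 53.6110629983096 47.375229969620705 [ 0.77351088 -0.97836927 -2.40559776] 32.825
scene base,mouth,lens px [[401.1, 139.8], [400.3, 98.7], [401.6, 191.3]]
top base,mouth,lens px [[98.8, 192.9], [85.4, 201.9], [112.9, 183.6]]
```

View pics/fin.png

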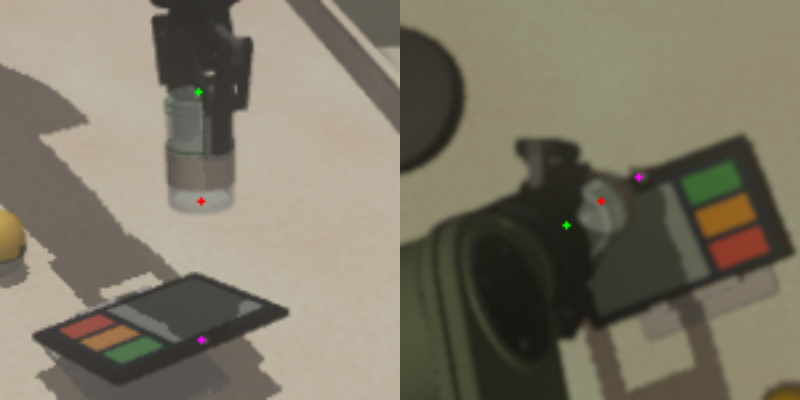

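The jar's base sits on the predicted mark (scene crop (201,201)). The jar stands straight out from the lens, and the tablet is untouched. Handing in.

```bash
python3 -c "
from h import *
ctrl.hold(.5); print(ctrl.finish_job())"
```

```text
the job is handed in; nothing more can be done
None
```

I handed the job in with about 34 of the 72 s used: three brush strokes to the jar's floor, the brush back in its stand, and the jar held still, base to the lens, about 130 mm away. The handoff returned no pass/fail result; my camera and force checks showed nothing out of place.

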